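# Put the seasonings and the tin back in their wooden stands

### The job

Put the slim extract bottle, the tall spice bottle, the lidded jar and the flat fish tin each into the wooden stand whose recess fits its base with only a few millimetres to spare all round: each thing in its own stand, upright, with its base down on the recess floor. Leave the garlic and the lemon where they are.

Things in the scene. Friction and masses are not known exactly. Their poses are not given: they have to be found in the camera images.
- extract_bottle: slim glass extract bottle with a brown cap, standing upright: body 30 mm in diameter up to 66 mm, then a neck and cap about 19 mm in diameter, 107 mm high in all, about 0.06 kg. Origin: centre of its underside; z up along the bottle.
- spice_bottle: tall round spice bottle with a dark brown cap, standing upright: 42 mm in diameter, 150 mm high, about 0.17 kg. Origin: centre of its underside; z up along the bottle.
- lidded_jar: small round glass jar with a tan screw lid, standing upright: 56 mm in diameter, 93 mm high, about 0.19 kg; grip the glass below the lid. Origin: centre of its underside; z up along the jar.
- fish_tin: flat oblong tin tub with rounded corners and a blue lid, lying flat: 63 mm along its x, 105 mm along its y, 29 mm high, about 0.15 kg. Origin: centre of its underside; z up.
- slim_stand: square block of light wood, 86 x 86 mm and 16 mm high, fixed to the worktop, with one round recess 44 mm across and 8 mm deep in the middle of its top (flat recess floor 8 mm above the worktop), for the extract bottle. Origin: centre of its underside, on the worktop; z up.
- medium_stand: square block of light wood, 86 x 86 mm and 16 mm high, fixed to the worktop, with one round recess 56 mm across and 8 mm deep in the middle of its top (flat recess floor 8 mm above the worktop), for the spice bottle. Origin: centre of its underside, on the worktop; z up.
- wide_stand: square block of light wood, 86 x 86 mm and 16 mm high, fixed to the worktop, with one round recess 70 mm across and 8 mm deep in the middle of its top (flat recess floor 8 mm above the worktop), for the lidded jar. Origin: centre of its underside, on the worktop; z up.
- oblong_stand: oblong block of light wood, 93 mm along its x, 135 mm along its y and 16 mm high, fixed to the worktop, with one rectangular recess 77 mm (x) by 119 mm (y) and 8 mm deep in the middle of its top (flat recess floor 8 mm above the worktop), for the fish tin, either way round. Origin: centre of its underside, on the worktop; z up.
- garlic: loose garlic bulb, 56 mm wide and 56 mm high, standing among the other things; to be left where it is. Origin: centre of its underside.
- lemon: loose yellow lemon, about 71 x 53 mm and 51 mm high, lying among the other things; to be left where it is. Origin: centre of its underside as it lies at the start.
Things that resemble listed ones, but are neither listed nor needed, are in the scene too. Leave any orange look-alike of the spice_bottle alone.

How it is judged (in metres and radians):
At the end, for the whole second after the job is handed in: Each thing is in its own stand: the extract bottle, spice bottle and jar within 12 mm of the stand's centre, the tin within 15 mm; each base is on its recess floor (from 5 mm below to 4.5 mm above), upright within 0.12 rad, at rest (horizontal distance between extract_bottle and slim_stand below 0.012 m and z of extract_bottle in the frame of slim_stand between 0.003 and 0.0125 m and angle between each of extract_bottle, spice_bottle, lidded_jar, fish_tin's own z axis and vertical below 0.12 rad and linear speed of each of extract_bottle, spice_bottle, lidded_jar, fish_tin below 0.02 m/s and angular speed of each of extract_bottle, spice_bottle, lidded_jar, fish_tin below 0.3 rad/s and horizontal distance between spice_bottle and medium_stand below 0.012 m and z of spice_bottle in the frame of medium_stand between 0.003 and 0.0125 m and horizontal distance between lidded_jar and wide_stand below 0.012 m and z of lidded_jar in the frame of wide_stand between 0.003 and 0.0125 m and horizontal distance between fish_tin and oblong_stand below 0.015 m and z of fish_tin in the frame of oblong_stand between 0.003 and 0.0125 m); the robot touches nothing.
It fails at once if The garlic is pushed more than 30 mm from where it was (distance of garlic from where it was at the start of the episode above 0.03 m).
It fails at once if The lemon is pushed more than 30 mm from where it was (distance of lemon from where it was at the start of the episode above 0.03 m).
It also fails if it takes over 102 s, if anything falls off the work surface, if the arm or the gripper's body presses on something with over 40 N, if the wrist force passes 120 N, or if a joint passes its speed limit or range.

### The arm

A 6-joint arm with a two-finger parallel gripper is mounted at the origin on a cart in front of the work surface, level with it; the furniture and walls round the work are solid. World frame = base frame: x ahead of the robot, y to its left, z up, the work surface at z = 0. Lengths are in m, angles in degrees, forces in N, time in s.
With the tool pointing down it reaches from about 0.425 to 0.95 m from the base axis. Payload 14.7 kg.
Tool frame: the origin (TCP) lies at the very end of the fingers, on their centre line; the grasp point (between the pads) lies 19 mm behind it; z points along the fingers, y is the line along which they close (so a half turn about z gives the same grasp; the last joint's range is limited). The gripper opens to 85 mm and grips with 20 to 120 N. Pads are 22 mm wide; open, the fingers measure 114 mm over their backs; the gripper's body (76 mm by 85 mm) begins 54 mm behind the grasp point. The pads swing forward as they close: fully open they stand 13 mm farther back than shut.
Start: joints at [-69.591, 27.513, 91.461, -0, 61.026, -2.67], TCP at [0.255, -0.598, 0.231] pointing down, gripper open.
Joint ranges: [-157.49, 157.49], [-46.99, 117.5], [13.45, 153.17], [-89.5, 269.5], [5.16, 153.95], [-167.48, 167.48]. Speed limits (degrees/s): [108.29, 108.29, 136.94, 172.46, 172.46, 172.46].

### API

Orientations are given as [roll, pitch, yaw] about the fixed x, y, z axes, in that order (R = Rz(yaw) Ry(pitch) Rx(roll)).
In Python, from bench import arm, telemetry, imaging, hand_in, spotter gives the robot as it stands. Calls block until the motion is done:
- arm.goto(position, orientation): joint-space move of the TCP to a pose.
- arm.move_l(position, feed=0.15, attitude=None, force_limit=None): straight line of the TCP; attitude=None keeps the orientation; feed is the mean speed in m/s. With force_limit (N) it stops when the force on the tool has changed by that much, and returns True; else False.
- arm.goto_joints(angles): joint-space move.
- arm.command_gripper(opening, force=None): finger opening in m; force is the grip in N (None keeps the last); returns when the fingers have stopped.
- arm.sleep(seconds).
- arm.ik(position, orientation): joint angles nearest the present ones, or None.
- telemetry.read_state(): the state.
- imaging.capture(name): name is "scene" or "side" or "wrist"; returns the picture (420x560x3 uint8, blue, green, red); there is no depth.
- imaging.calibration(name): a dict with "fov_y" (degrees; the focal length in pixels is half the picture's height over the tangent of half this angle, whatever the lens; pixels are square), "cx", "cy" (the principal point, pixels), "dist_coeffs" ([k1, k2, p1, p2, k3] as OpenCV has them; the pictures are not rectified), "origin" and "orientation" of the camera in the world; the wrist camera has in their place "tool_from_camera" (4x4, takes a point from camera to tool coordinates, whose origin is the TCP and whose axes are the flange's). Camera axes: x right, y down, z forward; pixel columns grow to the right and rows downward; lengths in m; the calibration is good to about 2 mm. A picture is of the moment at which its call begins: read the wrist's pose just before it. calibration takes no time and is no camera call.
A pose or a line that the arm cannot do raises arm.PlanningError and nothing moves.
- hand_in(): hands the job in; it is judged then, once.
Trained networks look in the newest picture that a camera, given by its name, has taken for a name from the list of things; names that differ only in an ending like _2 or _b are one class to them, and where a whole thing is asked for, a point or a joint stands for the part that bears it (a point fixed in the world has none). Each returns a list of dicts, best first, with "p" (0 to 1); they miss things now and then, are a little off and sometimes report something else, mostly with a low value. They report only what shows in the picture. A call takes as long as a camera call. They do not tell look-alikes from the thing itself.
- spotter.cut_out(camera, thing): "pixels" (420x560 bool, what is visible of it) and "box" ([left, top, right, bottom] in pixels, round what is visible of it).
The state is a dict: "time_s": time; "joint_positions": joint angles; "qvel": joint speeds; "tau": joint torques, N m; "ee_pos": TCP position; "tcp_rot": TCP orientation; "wrist_force": force on the tool from outside, world axes, zero at the start; "torque": the same for the moment, N m; "opening": finger opening in m; "grip_force": force on a finger pad.
Only numpy, scipy, OpenCV 4.12 (cv2) and the standard library are available. Lean on these libraries where they do the work, as an engineer would, in place of code of your own. Each camera call takes 0.05 s, during which the arm holds its last target. There are 200 camera calls.

## Working session

There is one attempt and no reset: what is moved stays moved. The work goes in short steps, each a Python script; the robot and the scene stay as the last script left them, time stands still between calls to the robot, and variables do not carry over. Pictures are saved under pics/ and viewed, at most 14 in all, crops included, and the job is handed in when it is done.

```bash
ls && mkdir -p pics
python3 - <<'E'
from bench import arm, telemetry, imaging, spotter
import cv2
for c in ("scene","side","wrist"):
    im=imaging.capture(c); cv2.imwrite(f"pics/{c}0.png",im)
    k=imaging.calibration(c); print(c,k)
print(telemetry.read_state())
E
```

```text
pics
scene {'fov_y': 44.04773626324764, 'cx': 285.61249482095695, 'cy': 213.80100796412015, 'dist_coeffs': array([0.06334192, 0.        , 0.        , 0.        , 0.        ]), 'origin': array([ 0.50424843, -0.70514865,  1.17275257]), 'orientation': array([-147.09871516,    0.23289163,   -3.13679895])}
side {'fov_y': 51.61089991314627, 'cx': 275.5591956507387, 'cy': 216.39377352812195, 'dist_coeffs': array([0.03092991, 0.        , 0.        , 0.        , 0.        ]), 'origin': array([ 0.02831583, -0.94263251,  0.56036539]), 'orientation': array([-116.19763866,    1.38893388,  -28.03887016])}
wrist {'fov_y': 71.56502546101426, 'cx': 278.6216334120506, 'cy': 207.3972096162015, 'dist_coeffs': array([-0.00816775,  0.        ,  0.        ,  0.        ,  0.        ]), 'tool_from_camera': array([[-3.58137504e-04, -9.45689153e-01, -3.25072143e-01,
         8.44882774e-02],
       [ 9.99999503e-01, -3.62586933e-05, -9.96233853e-04,
        -2.43493825e-04],
       [ 9.30340858e-04, -3.25072338e-01,  9.45688696e-01,
        -1.42359736e-01],
       [ 0.00000000e+00,  0.00000000e+00,  0.00000000e+00,
         1.00000000e+00]])}
{'time_s': 0.15, 'joint_positions': array([-6.95940518e+01,  2.75395532e+01,  9.14853484e+01, -5.80978236e-04,
        6.10252381e+01, -2.67044918e+00]), 'qvel': array([-0.01468748, -0.12815151, -0.09777969, -0.05199023,  0.02251753,
        0.13768404]), 'tau': array([ 4.61339350e-04, -9.51150370e+01, -4.30456889e+01, -4.00842282e-05,
        8.16470274e-03, -1.46811630e-05]), 'ee_pos': array([ 0.2546791 , -0.59770157,  0.23084372]), 'tcp_rot': array([-1.79949891e+02, -1.82861147e-03,  2.30766783e+01]), 'wrist_force': array([-0.63697514,  0.17404373,  0.46759912]), 'torque': array([-0.00609961, -0.03451989,  0.0346234 ]), 'grip_force': 0.0, 'opening': 0.08567375523238642}
```

View pics/scene0.png

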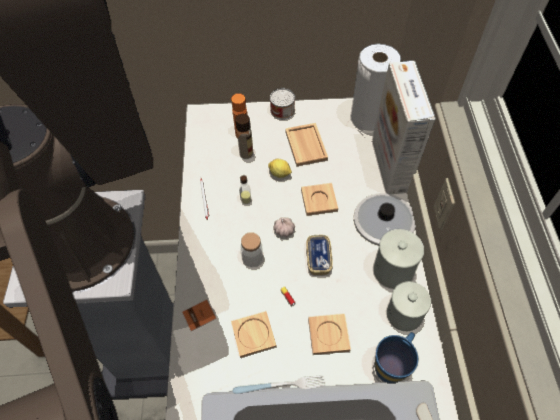

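View pics/side0.png

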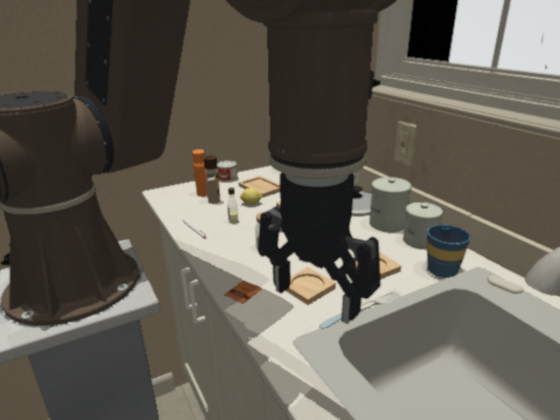

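The scene view shows the spice bottle at (245,140) with the orange look-alike behind it at (240,115). The extract bottle is at (245,190), the jar at (252,250), the tin at (319,254), the garlic at (284,227) and the lemon at (280,168). The stands are at (306,144) oblong, (320,198), (254,333) and (329,333). The side view shows the same layout, partly hidden by the gripper.

```bash
cat > h.py <<'E'
from bench import arm, telemetry, imaging, spotter
import numpy as np, cv2
from scipy.spatial.transform import Rotation as Rn
def cam(name, st=None):
    k=imaging.calibration(name); f=210/np.tan(np.radians(k["fov_y"]/2))
    K=np.array([[f,0,k["cx"]],[0,f,k["cy"]],[0,0,1]])
    if name=="wrist":
        T=np.eye(4); T[:3,:3]=Rn.from_euler("xyz",st["tcp_rot"],degrees=True).as_matrix(); T[:3,3]=st["ee_pos"]
        T=T@k["tool_from_camera"]
    else:
        T=np.eye(4); T[:3,:3]=Rn.from_euler("xyz",k["orientation"],degrees=True).as_matrix(); T[:3,3]=k["origin"]
    return dict(K=K,d=k["dist_coeffs"],T=T)
def onplane(c,uv,z):
    n=cv2.undistortPoints(np.float64(uv).reshape(-1,1,2),c["K"],c["d"]).reshape(-1,2)
    r=np.c_[n,np.ones(len(n))]@c["T"][:3,:3].T; o=c["T"][:3,3]
    return o+r*((z-o[2])/r[:,2:])
def project(c,P):
    W=np.linalg.inv(c["T"]); return cv2.projectPoints(np.float64(P).reshape(-1,1,3),cv2.Rodrigues(W[:3,:3])[0],W[:3,3],c["K"],c["d"])[0].reshape(-1,2)
def ray(c,uv):
    a=onplane(c,uv,0)[0]; o=c["T"][:3,3]; return o,(a-o)/np.linalg.norm(a-o)
def tri(rs):
    A=sum(np.eye(3)-np.outer(d,d) for o,d in rs); b=sum((np.eye(3)-np.outer(d,d))@o for o,d in rs)
    X=np.linalg.solve(A,b); return X,[np.linalg.norm(np.cross(X-o,d)) for o,d in rs]
THINGS="extract_bottle spice_bottle lidded_jar fish_tin slim_stand medium_stand wide_stand oblong_stand garlic lemon".split()
E
python3 - <<'E'
from h import *
imaging.capture("scene"); c=cam("scene")
for t in THINGS:
    for d in spotter.cut_out("scene",t)[:4]:
        m=d["pixels"]; ys,xs=np.nonzero(m); b=d["box"]
        z=0.016 if "stand" in t else (0.029 if t=="fish_tin" else 0)
        rot=cv2.minAreaRect(np.c_[xs,ys].astype(np.float32))
        print(t,round(d["p"],2),np.round(b),len(xs),"cent",xs.mean().round(1),ys.mean().round(1),"at z",z,onplane(c,[xs.mean(),ys.mean()],z)[0].round(3), "bottom", onplane(c,[xs[ys==ys.max()].mean(),ys.max()],0)[0][:2].round(3))
E
```

```text
extract_bottle 0.75 [239. 174. 252. 204.] 265 cent 244.5 190.1 at z 0 [0.431 0.138 0.   ] bottom [0.435 0.094]
spice_bottle 0.85 [233. 116. 253. 160.] 635 cent 243.9 135.9 at z 0 [0.432 0.336 0.   ] bottom [0.436 0.251]
spice_bottle 0.75 [230.  92. 246. 127.] 349 cent 237.8 105.7 at z 0 [0.415 0.46  0.   ] bottom [0.406 0.376]
lidded_jar 0.86 [239. 234. 263. 267.] 658 cent 251.3 249.6 at z 0 [ 0.447 -0.052  0.   ] bottom [ 0.448 -0.099]
fish_tin 0.73 [305. 235. 336. 278.] 912 cent 318.6 254.3 at z 0.029 [ 0.616 -0.091  0.029] bottom [ 0.615 -0.131]
slim_stand 0.9 [302. 182. 341. 216.] 948 cent 319.0 198.3 at z 0.016 [0.633 0.087 0.016] bottom [0.605 0.048]
medium_stand 0.81 [306. 315. 348. 355.] 1428 cent 328.2 334.0 at z 0.016 [ 0.62  -0.292  0.016] bottom [ 0.592 -0.332]
wide_stand 0.75 [234. 312. 275. 358.] 1390 cent 253.0 333.8 at z 0.016 [ 0.447 -0.282  0.016] bottom [ 0.421 -0.329]
oblong_stand 0.66 [285. 122. 327. 164.] 1245 cent 306.3 144.2 at z 0.016 [0.613 0.279 0.016] bottom [0.587 0.217]
garlic 0.54 [272. 219. 294. 240.] 338 cent 283.7 226.7 at z 0 [0.534 0.012 0.   ] bottom [ 0.536 -0.016]
lemon 0.54 [268. 161. 288. 177.] 324 cent 279.1 167.9 at z 0 [0.531 0.21  0.   ] bottom [0.532 0.177]
```

```bash
cat > fit.py <<'E'
from h import *
from scipy.optimize import least_squares
a=np.linspace(0,2*np.pi,25)[:-1]
ring=lambda r,z: np.c_[r*np.cos(a),r*np.sin(a),0*a+z]
box=lambda x,y,h,cr=0.001: np.array([[sx*x/2,sy*y/2,z] for sx in(-1,1) for sy in(-1,1) for z in(0,h)])
def rbox(x,y,h,r=0.015):
    return np.vstack([ring(r,z)+[sx*(x/2-r),sy*(y/2-r),0] for sx in(-1,1) for sy in(-1,1) for z in(0,h)])
SH=dict(extract_bottle=np.vstack([ring(.015,0),ring(.015,.066),ring(.0095,.107)]),spice_bottle=np.vstack([ring(.021,0),ring(.021,.15)]),
 lidded_jar=np.vstack([ring(.028,0),ring(.028,.093)]),fish_tin=rbox(.063,.105,.029),slim_stand=box(.086,.086,.016),medium_stand=box(.086,.086,.016),
 wide_stand=box(.086,.086,.016),oblong_stand=box(.093,.135,.016),garlic=np.vstack([ring(.028,.02),ring(.006,.056),ring(.01,0)]),lemon=np.vstack([ring(.02,.01),ring(.03,.025),ring(.02,.045)]))
INIT=dict(extract_bottle=(.435,.109,0),spice_bottle=(.436,.272,0),lidded_jar=(.448,-.07,0),fish_tin=(.616,-.091,0),slim_stand=(.633,.087,0),medium_stand=(.62,-.292,0),
 wide_stand=(.447,-.282,10),oblong_stand=(.613,.279,10),garlic=(.535,.012,0),lemon=(.53,.2,0))
phi=np.linspace(0,2*np.pi,17)[:-1]; D=np.c_[np.cos(phi),np.sin(phi)]
def place(t,p):
    R=Rn.from_euler("z",p[3]).as_matrix(); return SH[t]@R.T+p[:3]
def fit(t,obs,init=None):   # obs: list of (cam, mask)
    x,y,w=init or INIT[t]; p0=np.array([x,y,0,np.radians(w)])
    S=[]
    for c,m in obs:
        ys,xs=np.nonzero(m); S.append((np.c_[xs,ys]@D.T).max(0)+0.4)
    f=lambda p: np.concatenate([(project(c,place(t,p))@D.T).max(0)-s for (c,m),s in zip(obs,S)]+[[0 if "stand" in t or t=="fish_tin" else p[3]]])
    r=least_squares(f,p0,loss="soft_l1",x_scale=[.01,.01,.01,.1],diff_step=1e-4)
    return r.x,np.sqrt(np.mean(f(r.x)**2)),[np.sqrt(np.mean(q**2)).round(2) for q in np.split(f(r.x)[:-1],len(obs))]
def get(camname,c,t,p):
    uv=project(c,place(t,p)).mean(0); best=None
    for d in spotter.cut_out(camname,t):
        ys,xs=np.nonzero(d["pixels"]); e=np.hypot(xs.mean()-uv[0],ys.mean()-uv[1])
        b=d["box"]
        if e<35 and b[0]>1 and b[1]>1 and b[2]<557 and b[3]<417 and (best is None or e<best[0]): best=(e,d["pixels"])
    return None if best is None else best[1]
E
cat > survey.py <<'E'
from fit import *
import pickle,time
obs={t:[] for t in THINGS}
def look(name):
    st=telemetry.read_state(); im=imaging.capture(name); c=cam(name,st)
    for t in THINGS:
        x,y,w=INIT[t]; m=get(name,c,t,np.array([x,y,0,np.radians(w)]))
        if m is not None: obs[t].append((c,m,name))
    return im
look("scene")
for i,(x,y) in enumerate([(.60,-.15),(.60,.15)]):
    arm.goto([x,y,.36],[180,0,0]); arm.sleep(.2)
    im=look("wrist"); cv2.imwrite(f"pics/w{i}.png",im)
pickle.dump(obs,open("obs.pkl","wb"))
print(telemetry.read_state()["time_s"])
for t in THINGS:
    if len(obs[t])==0: print(t,"none"); continue
    p,r,rv=fit(t,[o[:2] for o in obs[t]]); print(t,[o[2][0] for o in obs[t]],p[:3].round(4),np.degrees(p[3]).round(1),r.round(2),rv)
E
python3 survey.py
```

```text
5.9833
extract_bottle ['s', 'w', 'w'] [ 0.4335  0.1073 -0.004 ] -36.7 0.89 [np.float64(0.96), np.float64(1.05), np.float64(0.62)]
spice_bottle ['s', 'w', 'w'] [ 0.4324  0.2716 -0.0141] 61.9 4.86 [np.float64(1.63), np.float64(7.51), np.float64(3.63)]
lidded_jar ['s', 'w', 'w'] [ 0.4471 -0.0742 -0.0065] 37.5 1.61 [np.float64(1.33), np.float64(1.54), np.float64(1.93)]
fish_tin ['s', 'w', 'w'] [ 0.6158 -0.0829 -0.0019] -0.1 1.84 [np.float64(1.77), np.float64(1.28), np.float64(2.36)]
slim_stand ['s', 'w', 'w'] [ 0.6335  0.0947 -0.0043] 5.5 1.09 [np.float64(1.26), np.float64(1.12), np.float64(0.89)]
medium_stand ['s', 'w'] [ 0.6219 -0.287  -0.0046] 2.4 0.63 [np.float64(0.85), np.float64(0.31)]
wide_stand ['s', 'w', 'w'] [ 0.4468 -0.2768 -0.0024] 12.4 0.76 [np.float64(0.81), np.float64(0.63), np.float64(0.84)]
oblong_stand ['s', 'w', 'w'] [ 0.6117  0.294  -0.0104] 10.4 6.39 [np.float64(1.15), np.float64(11.11), np.float64(0.61)]
garlic ['s', 'w', 'w'] [5.329e-01 2.700e-03 4.000e-04] 0.3 0.76 [np.float64(0.72), np.float64(0.99), np.float64(0.54)]
lemon ['s', 'w', 'w'] [ 0.5307  0.1931 -0.0017] 2.3 1.54 [np.float64(1.07), np.float64(1.5), np.float64(1.95)]
```

Run:
```python
from fit import *
import pickle
obs=pickle.load(open("obs.pkl","rb"))
INI={}
for i in (0,1):
    im=cv2.imread(f"pics/w{i}.png")
    c=[o for o in obs["slim_stand"] if o[2]=="wrist"][i][0]
    for t in THINGS:
        p,_,_=fit(t,[o[:2] for o in obs[t]])
        w=[o for o in obs[t] if np.allclose(o[0]["T"],c["T"])]
        if w: cv2.drawContours(im,cv2.findContours(w[0][1].astype(np.uint8),0,2)[0],-1,(0,255,0),1)
        q=project(c,place(t,p)); cv2.polylines(im,[cv2.convexHull(q.astype(np.float32)).astype(int)],True,(0,0,255),1)
        d={"slim_stand":.044,"medium_stand":.056,"wide_stand":.07}.get(t)
        if d: cv2.polylines(im,[project(c,ring(d/2,.016)+p[:3]).astype(int)],True,(255,0,0),1)
    cv2.imwrite(f"pics/w{i}o.png",cv2.resize(im,(800,600)))
```

```text
(no output)
```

View pics/w0o.png

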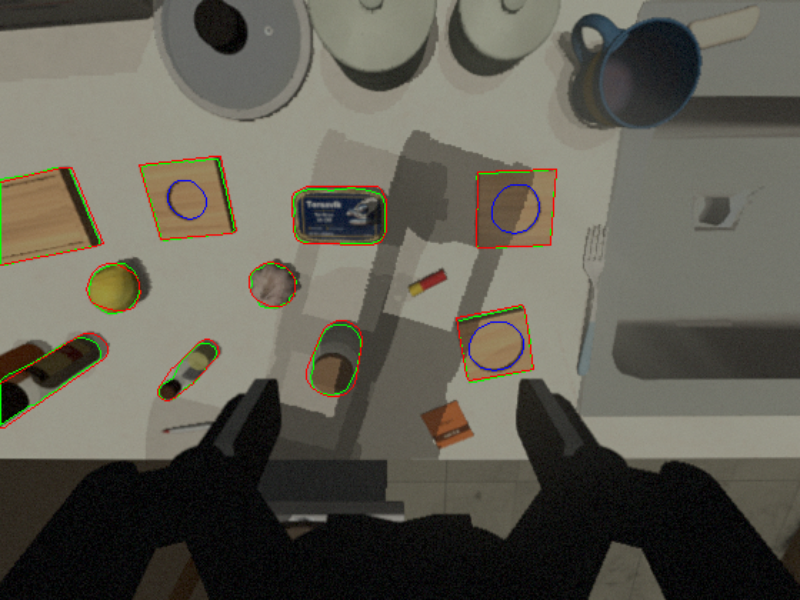

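View pics/w1o.png

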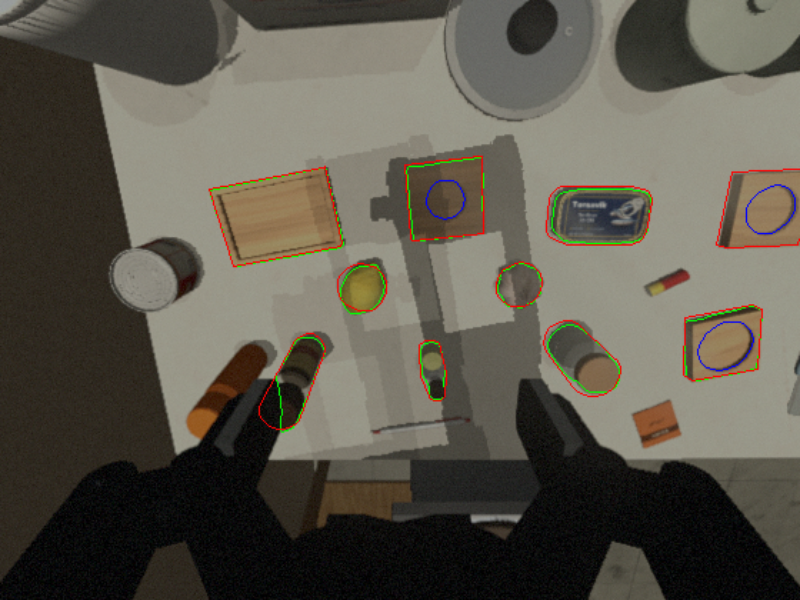

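Green masks and red fitted outlines agree on the stands, tin, jar, extract bottle, garlic and lemon. The blue recess circles match the drawn recesses, so the slim, medium and wide stands are identified correctly. The spice bottle is cut by the border in w0 (0,390) and by a finger in w1 (280,400), so I'll take one more view of it and drop the bad masks.

Run:
```python
from fit import *
import pickle
obs=pickle.load(open("obs.pkl","rb"))
arm.goto([.62,.27,.36],[180,0,0]); arm.sleep(.2)
st=telemetry.read_state(); im=imaging.capture("wrist"); c=cam("wrist",st); cv2.imwrite("pics/w2.png",im)
for t in ("spice_bottle","extract_bottle","oblong_stand","slim_stand"):
    x,y,w=INIT[t]; m=get("wrist",c,t,np.array([x,y,0,np.radians(w)]))
    if m is not None: obs[t].append((c,m,"wrist"))
obs["spice_bottle"]=[obs["spice_bottle"][0]]+obs["spice_bottle"][3:]
del obs["oblong_stand"][1]
pickle.dump(obs,open("obs.pkl","wb"))
import fit as F
P={}
for t in THINGS:
    o=[q[:2] for q in obs[t]]
    p,r,rv=fit(t,o)
    # z fixed to the table for the working position
    pl=F.place; F.place=lambda t,p: pl(t,np.array([p[0],p[1],0,p[3]])); p2,r2,_=fit(t,o); F.place=pl
    print(t,len(o),p[:3].round(4),np.degrees(p[3]).round(1),round(r,2),rv,"| z=0:",p2[:2].round(4),np.degrees(p2[3]).round(1),round(r2,2))
    P[t]=[*p2[:2],np.degrees(p2[3])]
pickle.dump(P,open("P.pkl","wb"))
```

```text
extract_bottle 4 [ 0.4333  0.1076 -0.0051] -25.8 6.23 [np.float64(0.93), np.float64(1.14), np.float64(0.61), np.float64(12.46)] | z=0: [0.4352 0.1068] -63.3 6.62
spice_bottle 2 [ 0.4353  0.2705 -0.0065] -7.6 0.82 [np.float64(0.78), np.float64(0.88)] | z=0: [0.438  0.2692] 19.8 1.27
lidded_jar 3 [ 0.4471 -0.0742 -0.0065] 37.5 1.61 [np.float64(1.33), np.float64(1.54), np.float64(1.93)] | z=0: [ 0.4491 -0.0739] 32.5 1.9
fish_tin 3 [ 0.6158 -0.0829 -0.0019] -0.1 1.84 [np.float64(1.77), np.float64(1.28), np.float64(2.36)] | z=0: [ 0.6159 -0.0828] -0.1 1.8
slim_stand 4 [ 0.6336  0.094  -0.003 ] 5.7 1.01 [np.float64(1.24), np.float64(1.18), np.float64(0.88), np.float64(0.63)] | z=0: [0.6338 0.0941] 5.7 1.09
medium_stand 2 [ 0.6219 -0.287  -0.0046] 2.4 0.63 [np.float64(0.85), np.float64(0.31)] | z=0: [ 0.6222 -0.2864] 2.4 0.87
wide_stand 3 [ 0.4468 -0.2768 -0.0024] 12.4 0.76 [np.float64(0.81), np.float64(0.63), np.float64(0.84)] | z=0: [ 0.4473 -0.2762] 13.1 0.88
oblong_stand 3 [ 0.6119  0.2925 -0.0056] 10.2 0.7 [np.float64(0.79), np.float64(0.31), np.float64(0.88)] | z=0: [0.6125 0.2909] 10.1 0.94
garlic 3 [5.329e-01 2.700e-03 4.000e-04] 0.3 0.76 [np.float64(0.72), np.float64(0.99), np.float64(0.54)] | z=0: [0.5328 0.0027] 0.5 0.77
lemon 3 [ 0.5307  0.1931 -0.0017] 2.3 1.54 [np.float64(1.07), np.float64(1.5), np.float64(1.95)] | z=0: [0.531  0.1922] 1.9 1.54
```

Run:
```python
import cv2
a=cv2.imread("pics/w2.png"); cv2.imwrite("pics/w2c.png",cv2.resize(a[180:340,150:450],None,fx=2.6,fy=2.6,interpolation=2))
```

```text
(no output)
```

View pics/w2c.png

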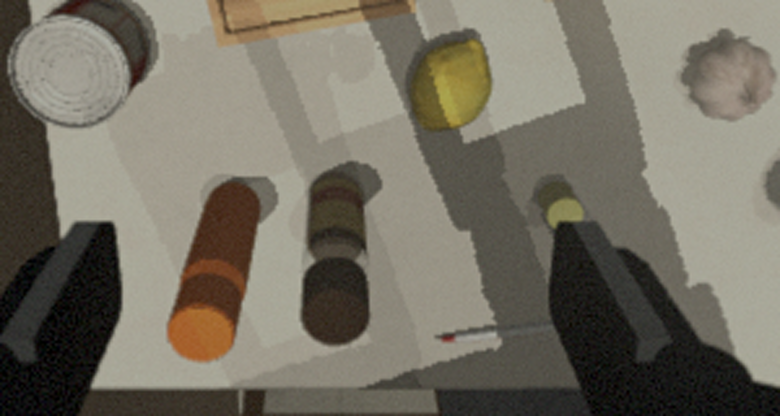

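Spice bottle at crop (335,260) and the orange one at (210,270): about 70 mm apart in y, so I'll close along x there. Fitted heights are within a few mm of the worktop. Starting with the spice bottle.

```bash
cat > pp.py <<'E'
from fit import *
import pickle
P=pickle.load(open("P.pkl","rb")); P["extract_bottle"][:2]=[.4350,.1070]
T=lambda: round(telemetry.read_state()["time_s"],1)
def ori(pos,yaw):
    best=None
    for k in (-180,0,180):
        q=arm.ik(pos,[180,0,yaw+k])
        if q is not None and (best is None or abs(q[5])<best[0]): best=(abs(q[5]),[180,0,yaw+k])
    return best[1]
def pick(t,yaw,ztcp,width,zt):
    x,y=P[t][:2]; o=ori([x,y,zt],yaw)
    arm.goto([x,y,zt],o)
    if telemetry.read_state()["opening"]<.08: arm.command_gripper(.085)
    if arm.move_l([x,y,ztcp],feed=.15,force_limit=15):
        print("contact going down",telemetry.read_state()["ee_pos"]); raise SystemExit
    arm.command_gripper(0,force=50); s=telemetry.read_state()
    print(t,"grip opening",s["opening"].round(4),"force",s["grip_force"],"want",width)
    if abs(s["opening"]-width)>.008: raise SystemExit("bad grasp")
    arm.move_l([x,y,zt],feed=.25); s=telemetry.read_state()
    print("lifted",s["opening"].round(4),s["wrist_force"].round(2),T())
def put(stand,yaw,ztcp,zt):
    x,y=P[stand][:2]; o=ori([x,y,zt],yaw)
    arm.goto([x,y,zt],o); arm.move_l([x,y,ztcp+.025],feed=.2); arm.sleep(.15)
    hit=arm.move_l([x,y,ztcp+.0075],feed=.03,force_limit=8); s=telemetry.read_state()
    dz=s["ee_pos"][2]-ztcp; print("put",hit,"lift above pick",dz.round(4),s["wrist_force"].round(1))
    if dz>.0125: raise SystemExit("stuck high")
    return zt
def release(zt):
    arm.command_gripper(.085); p=telemetry.read_state()["ee_pos"]; arm.move_l([p[0],p[1],zt],feed=.25); print("released",T())
E
python3 - <<'E'
from pp import *
print(P, ori([*P["spice_bottle"][:2],.3],90))
pick("spice_bottle",90,.088,.042,.30)
release(put("medium_stand",90,.088,.30))
E
```

```text
{'extract_bottle': [0.435, 0.107, np.float64(-63.278579403913234)], 'spice_bottle': [np.float64(0.43803808757987983), np.float64(0.26922515733309643), np.float64(19.761534174151976)], 'lidded_jar': [np.float64(0.44912054959876463), np.float64(-0.0738836184245096), np.float64(32.49486793733144)], 'fish_tin': [np.float64(0.615868562281856), np.float64(-0.08281285779980607), np.float64(-0.07303999112598798)], 'slim_stand': [np.float64(0.6338124739144563), np.float64(0.09414558769283606), np.float64(5.709503135742629)], 'medium_stand': [np.float64(0.6222227056635807), np.float64(-0.2863542871300539), np.float64(2.3706366777742645)], 'wide_stand': [np.float64(0.44732486291375273), np.float64(-0.2762441333759533), np.float64(13.082118377574357)], 'oblong_stand': [np.float64(0.6124535083833496), np.float64(0.29094748134027304), np.float64(10.05107913875694)], 'garlic': [np.float64(0.5328010244352217), np.float64(0.0027001586836466664), np.float64(0.46674271050495203)], 'lemon': [np.float64(0.5309951908827927), np.float64(0.1922073856723464), np.float64(1.9282482759779922)]} [180, 0, 90]Traceback (most recent call last):
  File "<stdin>", line 3, in <module>
  File "pp.py", line 18, in pick
    print(t,"grip opening",s["opening"].round(4),"force",s["grip_force"],"want",width)
                           ^^^^^^^^^^^^^^^^^^
AttributeError: 'float' object has no attribute 'round'
```

The bottle is gripped and only the print failed, so I'll fix that and carry on from here.

```bash
sed -i 's/s\["opening"\].round(4)/round(float(s["opening"]),4)/g; s/dz.round(4)/round(float(dz),4)/' pp.py
python3 - <<'E'
from pp import *
s=telemetry.read_state(); print(s["opening"],s["grip_force"],s["ee_pos"],s["time_s"])
assert abs(s["opening"]-.042)<.008
x,y=P["spice_bottle"][:2]; arm.move_l([x,y,.30],feed=.25); s=telemetry.read_state(); print(s["opening"],s["wrist_force"])
z=put("medium_stand",90,.088,.30)
release(z)
imaging.capture("side"); cv2.imwrite("pics/s1.png",imaging.capture("side")); cv2.imwrite("pics/sc1.png",imaging.capture("scene"))
E
```

```text
0.03975113225738175 47.301578521728516 [0.43823911 0.26936243 0.08840613] 10.4
0.040073491159411834 [ 0.83812212 -0.39921675 -2.1989597 ]
put True lift above pick 0.0085 [0.2 0.5 9.4]
released 16.8
```

The contact came at +8.5 mm, which means the base is on the recess floor. Next the tin and the jar.

Run:
```python
from pp import *
pick("fish_tin",90+P["fish_tin"][2],.007,.063,.22)
release(put("oblong_stand",90+P["oblong_stand"][2],.007,.22))
```

```text
fish_tin grip opening 0.0587 force 51.287367045879364 want 0.063
lifted 0.0588 [ 0.48 -0.35 -1.69] 20.7
put True lift above pick 0.0091 [-1.   0.1  8.7]
released 25.2
```

Run:
```python
from pp import *
nat=lambda t: np.degrees(np.arctan2(P[t][1],P[t][0]))+90
pick("extract_bottle",nat("extract_bottle"),.042,.030,.24)
release(put("slim_stand",nat("slim_stand"),.042,.24))
pick("lidded_jar",nat("lidded_jar"),.028,.056,.24)
release(put("wide_stand",nat("wide_stand"),.028,.24))
arm.goto([.55,-.02,.36],[180,0,0]); arm.sleep(.2)
cv2.imwrite("pics/e_w.png",imaging.capture("wrist")); cv2.imwrite("pics/e_s.png",imaging.capture("scene"))
a=imaging.capture("side"); cv2.imwrite("pics/e_side.png",a)
print(T())
```

```text
extract_bottle grip opening 0.0274 force 48.551053404808044 want 0.03
lifted 0.0272 [-0.05 -0.1  -1.97] 29.2
put True lift above pick 0.0083 [-1.1 -0.6  9.4]
released 33.2
lidded_jar grip opening 0.0541 force 49.316502351430245 want 0.056
lifted 0.0544 [ 0.14 -0.21 -1.9 ] 37.2
put True lift above pick 0.0088 [-0.6  0.8  7.6]
released 41.2
43.0
```

View pics/e_w.png

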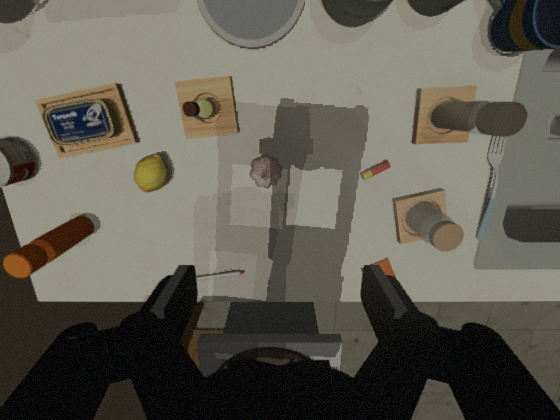

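View pics/e_s.png

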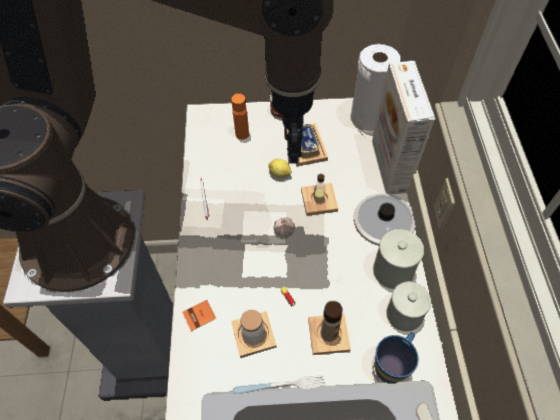

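Run:
```python
from pp import *
st=telemetry.read_state()
N=dict(extract_bottle="slim_stand",spice_bottle="medium_stand",lidded_jar="wide_stand",fish_tin="oblong_stand",garlic="garlic",lemon="lemon")
o={t:[] for t in N}
for n in("wrist","scene"):
    imaging.capture(n); c=cam(n,st)
    for t,s in N.items():
        m=get(n,c,t,np.array([*P[s][:2],.008,np.radians(P[s][2])]))
        if m is not None:o[t].append((c,m))
for t,s in N.items():
    if o[t]:
        p,r,rv=fit(t,o[t],tuple(P[s])); print(t,len(o[t]),"d mm",((p[:2]-P[s][:2])*1000).round(1),"z",(p[2]*1000).round(1),"yaw",np.degrees(p[3]).round(1),rv)
    else: print(t,"none")
```

```text
extract_bottle 2 d mm [-1.3  3.9] z -5.0 yaw 6.8 [np.float64(0.3), np.float64(1.19)]
spice_bottle 2 d mm [-0.5 -0.8] z -0.6 yaw -13.3 [np.float64(1.35), np.float64(0.44)]
lidded_jar 2 d mm [-2.4 -2.8] z -2.0 yaw 15.4 [np.float64(1.41), np.float64(1.54)]
fish_tin 2 d mm [-0.2 25.7] z -26.7 yaw 10.8 [np.float64(0.92), np.float64(3.7)]
garlic 2 d mm [ 0.  -0.1] z -0.9 yaw 5.1 [np.float64(0.57), np.float64(0.66)]
lemon 1 d mm [ -2.6 -62. ] z 77.0 yaw -22.8 [np.float64(0.77)]
```

All four things stand in their stands, the garlic hasn't moved and the orange bottle is untouched. The arm hides part of the tin in the scene view (305,140). I'll check the tin and lemon with the wrist view alone at their known heights, plus a close crop.

Run:
```python
from pp import *
import fit as F
arm.goto([.68,.24,.33],[180,0,0]); arm.sleep(.2)
st=telemetry.read_state(); im=imaging.capture("wrist"); c=cam("wrist",st)
pl=F.place
for t,s,z in (("fish_tin","oblong_stand",.008),("oblong_stand","oblong_stand",0),("lemon","lemon",0),("extract_bottle","slim_stand",.008),("slim_stand","slim_stand",0)):
    m=get("wrist",c,t,np.array([*P[s][:2],z,np.radians(P[s][2])]))
    if m is None: print(t,"none"); continue
    F.place=lambda t,p: pl(t,np.array([p[0],p[1],z,p[3]])); p,r,_=fit(t,[(c,m)],tuple(P[s])); F.place=pl
    print(t,((p[:2]-P[s][:2])*1000).round(1),np.degrees(p[3]).round(1),round(r,2))
u,v=project(c,[[*P["oblong_stand"][:2],.016]])[0].astype(int)
cr=im[max(v-75,0):v+75,max(u-90,0):u+110]; cv2.imwrite("pics/tin.png",cv2.resize(cr,None,fx=4,fy=4,interpolation=2)[:600,:800]); print(T())
```

```text
fish_tin [-2.7  1.1] 3.8 2.25
oblong_stand [1.3 0.2] 10.6 0.31
lemon [-0.8  0. ] -19.7 1.92
extract_bottle [-0.6  1.3] -22.6 0.89
slim_stand [0.5 1. ] 4.9 2.19
45.3
```

View pics/tin.png

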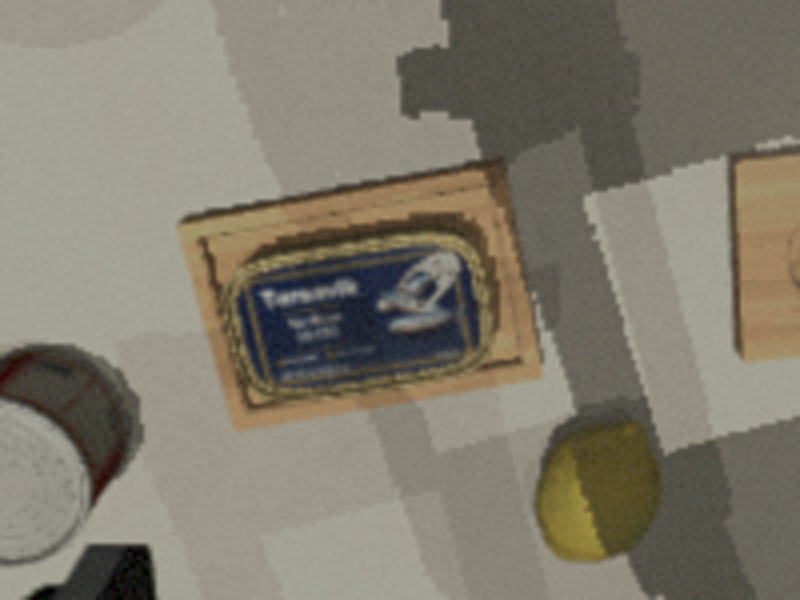

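The tin lies inside the recess in line with the stand, with its dark recess border visible all round at crop (200–530, 170–410). It is about 3 mm off centre. The lemon hasn't moved, and the gripper is clear of everything.

Run:
```python
from bench import hand_in
print(hand_in())
```

```text
the job is handed in; nothing more can be done
None
```

I placed the extract bottle, spice bottle, jar and tin in their own stands, each measured about 5 mm or less from its stand's centre, left the garlic and lemon unmoved, and handed the job in at about 45 s; no verdict was returned.

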